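# Rake tumbling stones level on the drying tray

## Robot

A 6-joint arm with a two-finger parallel gripper is mounted at the origin on the work surface. World frame = base frame: x ahead of the robot, y to its left, z up, the work surface at z = 0. Lengths are in m, angles in rad, forces in N, time in s.
With the tool pointing down it reaches from about 0.225 to 0.875 m from the base axis. Payload 3.4 kg.
Tool frame: the origin (TCP) lies at the centre of the arm's flange, where the gripper is bolted on; the fingertips stand 173 mm ahead of it and the grasp point (between the pads) lies 155 mm ahead of it; z points along the fingers, y is the line along which they close (so a half turn about z gives the same grasp; the last joint's range is limited). The gripper opens to 85 mm and grips with 20 to 120 N. Pads are 22 mm wide; open, the fingers measure 114 mm over their backs; the gripper's body (76 mm by 85 mm) begins 54 mm behind the grasp point. The pads swing forward as they close: fully open they stand 13 mm farther back than shut.
Start: joints at [1.182, 0.276, 1.505, -0, 1.361, -0.121], TCP at [0.152, 0.555, 0.405] pointing down, gripper open.
Joint ranges: [-2.89, 2.89], [-0.75, 2.08], [0.22, 2.7], [-1.18, 4.32], [0.11, 2.71], [-2.7, 2.7]. Speed limits (rad/s): [2.57, 2.57, 3.14, 3.14, 3.14, 3.14].

## Interface

Orientations are given as a 3x3 rotation matrix whose columns are the frame's x, y, z axes.
In Python, from bench import state, capture, finish_job gives the robot as it stands.
- The arm moves only by the tool arm_command, never from a script. Its argument "targets" is a list of rows, each a list of 7 numbers: the closure, from -1 (fully open) to 1 (shut), so that 0 is half open, then the shift along the tool's x, y, z normalised to -1 to 1, where 1 is 12 cm, then the turn, a rotation vector about the tool's x, y, z normalised to -1 to 1, where 1 is 180 degrees. A call has 1 to 5 rows; each row shifts and turns the commanded pose from where the row before left it, along the tool's axes as they then stand; what a row does not reach is not made up. A row lasts 1/8 s, in which the tool goes at most 62.5 mm and 10.7 degrees, less where a joint would pass 70% of its speed; a pose out of reach is approached as far as the arm can. A call with a number of a shift or a turn outside -1 to 1 is refused whole. A call with a gripper value outside its range is refused whole. The fingers move at their own pace and stop on an object; the grip force is fixed at half the most. Time passes only in rows, so rows that do not move let the fingers close. It gives the time, the measured TCP pose, the force, the opening and the grip force at its end, in the units of the state.
- state(): the state, without advancing time (a new reading comes with each control period).
- capture(name): name is "scene" or "top" or "wrist"; returns a dict with "color" (400x640x3 uint8, red, green, blue), "fov_y" (degrees; the focal length in pixels is half the picture's height over the tangent of half this angle, whatever the lens; pixels are square), "cx", "cy" (the principal point, pixels), "distortion" ([k1, k2, p1, p2, k3] as OpenCV has them; the pictures are not rectified), "pose" (4x4, takes a point from camera to world coordinates); the wrist camera has in their place "hand_eye" (4x4, takes a point from camera to tool coordinates, whose origin is the TCP and whose axes are the flange's). Camera axes: x right, y down, z forward; pixel columns grow to the right and rows downward; lengths in m; the calibration is good to about 2 mm. A picture is of the moment at which its call begins: read the wrist's pose just before it. There is no depth.
- finish_job(): hands the job in; it is judged then, once.
The state is a dict: "time": time; "q": joint angles; "dq": joint speeds; "tau": joint torques, N m; "ee_pos": TCP position; "tool_rot": TCP orientation; "wrist_force": force on the tool from outside, world axes, zero at the start; "moment": the same for the moment, N m; "opening": opening from 0.0 (shut) to 1.0 (fully open); "grip_force": force on a finger pad.
Only numpy, scipy, OpenCV 4.12 (cv2) and the standard library are available. Lean on these libraries where they do the work, as an engineer would, in place of code of your own. Each camera call takes 0.05 s, during which the arm holds its last target. There are 200 camera calls.

## Task

The rinsed tumbling stones have been tipped in a heap at one end of the drying tray. Take the small rake and, with a light touch that never jams the tines down on the bed or the stones, rake them out over the whole tray into one even layer: no stone lying on another, and no stretch left bare, with at least two of the nine stones in the last quarter of the tray's length at either end and at least two in its middle third. Touch the stones only with the rake, keep them all in the tray, then lay the rake down flat on the bench clear of the tray, leaving everything else where it is.

Things in the scene. Friction and masses are not known exactly. Their poses are not given: they have to be found in the camera images.
- tray: drying tray, fixed to the bench: shallow sheet metal with a flat slotted bed, 300 long (tray y) by 130 wide (tray x) inside 3 thick walls. Origin: centre of its underside, on the bench. Bed top 20 above the origin, wall tops 50. A wire carrying handle stands 25 out from each end wall, 32 up. The length runs along y.
- tray_heap_end (a point): on the bed's top at the middle of the tray's +y end wall (robot's left), tray axes. The stones start heaped within 115 of this wall, up to two deep, their centres no nearer than 26 to it; the rest of the bed is bare.
- rake_grip (a point): where to hold the rake: centre of the straight wooden handle's 20 x 20 section, 80 from the head bar, 41 above the bench as the rake lies. Axes x, y, z: those of rake. The handle drops 9 degrees from head to butt as it lies; its butt is 195 behind this point, and wood runs 25 ahead of it.
- rake_tips (a point): midpoint of the row of tine tips: 103 ahead (x) of rake_grip and 40 below it as the rake lies. Six steel tines, 6 in diameter, 55 long, 20 apart, form a row 106 wide along y under a head bar 112 long; a thin straight shank joins it to the handle. Axes as rake.
- rake: the rake, 0.17 kg, lying on its tine tips and the handle's butt. Origin on the bench below rake_grip. Axes as it lies: x level from butt to head, y along the row of tines, z up. Working attitude: turned 24 degrees about its y so that the butt rises; the tines then stand upright and the handle rises 15 degrees away from the head.
- stone1_mid (a point): centre of one tumbling stone, a grey ceramic triangular prism, 40 along each side with rounded corners (18 from centre to corner, 11.5 to a side), 20 thick, about 31 g; z is its thickness, x points to a corner; lying flat on the bed its centre is 10 above the bed; some lie on top of others
- stone2_mid (a point): centre of one tumbling stone, like the others
- stone3_mid (a point): centre of one tumbling stone, like the others
- stone4_mid (a point): centre of one tumbling stone, like the others
- stone5_mid (a point): centre of one tumbling stone, like the others
- stone6_mid (a point): centre of one tumbling stone, like the others
- stone7_mid (a point): centre of one tumbling stone, like the others
- stone8_mid (a point): centre of one tumbling stone, like the others
- stone9_mid (a point): centre of one tumbling stone, like the others
- case: hard red spectacle case, 158 x 62 x 39 high, lying on the bench; bystander, origin on its underside.
- spool: reel of solder, 66 across, 44 high, standing on its flange; bystander, origin on its underside.
- screwdriver: screwdriver lying on the bench; bystander, origin on its underside.
- brush: small wooden hand brush, 160 x 24 x 32 high, bristles down; bystander, origin on its underside.
Not all that is in view belongs to the job. Leave any purple or yellow look-alike of the part that bears stone9_mid alone.

How it is judged:
By the outcome, as a careful person would: the job done as asked, in the order asked, and still so for the second after the job is handed in, with the robot touching nothing.
It also fails if it takes over 69 s, if anything falls off the work surface, if the arm or the gripper's body presses on something with over 40 N, if the wrist force passes 120 N, or if a joint passes its speed limit or range.

## Working session

There is one attempt and no reset: what is moved stays moved. The work goes in short steps, Python scripts to look and compute and a tool call to move; the robot and the scene stay as the last step left them, time stands still between calls to the robot, and variables do not carry over. Pictures are saved under pics/ and viewed, at most 10 in all, crops included, and the job is handed in when it is done.

Besides the shell and the picture viewer there is one more tool, called after "Call:" as name([rows], argument=value, ...), one row to a line, values as JSON. arm_command: Moves the arm, as the interface text tells. Its arguments: {"type":"object","properties":{"targets":{"type":"array","items":{"type":"array","items":{"type":"number"}}}},"required":["targets"]}

```bash
mkdir -p pics; ls
cat > h.py <<'E'
import numpy as np,cv2,json
from bench import state,capture
def K(c):
    f=200/np.tan(np.radians(c['fov_y'])/2); return np.array([[f,0,c['cx']],[0,f,c['cy']],[0,0,1]])
def pose(c,s=None):
    if 'pose' in c: return np.array(c['pose'])
    T=np.eye(4);T[:3,:3]=s['tool_rot'];T[:3,3]=s['ee_pos'];return T@np.array(c['hand_eye'])
def ray(c,uv,z,P):
    u=cv2.undistortPoints(np.array(uv,float).reshape(-1,1,2),K(c),np.array(c['distortion'],float)).reshape(-1,2)
    d=np.c_[u,np.ones(len(u))]@P[:3,:3].T; o=P[:3,3]
    return o+d*((z-o[2])/d[:,2])[:,None]
def proj(c,X,P):
    Q=np.linalg.inv(P); return cv2.projectPoints(np.array(X,float).reshape(-1,1,3),cv2.Rodrigues(Q[:3,:3])[0],Q[:3,3],K(c),np.array(c['distortion'],float))[0].reshape(-1,2)
def snap(n,f):
    s=state();c=capture(n);cv2.imwrite(f'pics/{f}.png',c['color'][:,:,::-1]);return c,pose(c,s),s
E
python3 - <<'E'
from h import *
s=state();print(s)
for n in('top','scene'):
    c,P,_=snap(n,n+'0');print(n,c['fov_y'],c['distortion'],np.round(P,3).tolist())
E
```

```text
pics
{'time': 0.0, 'q': array([ 1.18201706e+00,  2.76591590e-01,  1.50615340e+00,  1.23157090e-05,
        1.36069278e+00, -1.21016079e-01]), 'dq': array([-0.0002623 ,  0.00058499,  0.00178961, -0.0006746 ,  0.00012381,
        0.00105529]), 'tau': array([ 4.46206031e-04, -4.16768503e+01, -2.45811260e+01,  1.39409835e-04,
        1.10414889e-02, -1.17585293e-05]), 'ee_pos': array([0.15205894, 0.55430268, 0.40383328]), 'tool_rot': array([[-9.64364346e-01,  2.64576839e-01, -7.10551278e-04],
       [ 2.64577689e-01,  9.64362871e-01, -1.70284732e-03],
       [ 2.34695310e-04, -1.83016125e-03, -9.99998298e-01]]), 'wrist_force': array([0.18272789, 0.51504826, 0.02232157]), 'moment': array([ 0.02624546, -0.00191308, -0.00254027]), 'grip_force': 0.0, 'opening': 1.0001012974813301}
top 47.51370136012898 [-0.0377339  0.         0.         0.         0.       ] [[-0.024, -0.995, 0.094, 0.445], [-1.0, 0.023, -0.006, 0.015], [0.004, -0.094, -0.996, 1.158], [0.0, 0.0, 0.0, 1.0]]
scene 49.25492528815933 [-0.01937487  0.          0.          0.          0.        ] [[0.513, 0.505, -0.694, 1.254], [0.858, -0.322, 0.4, -0.381], [-0.021, -0.801, -0.598, 0.678], [0.0, 0.0, 0.0, 1.0]]
```

View pics/top0.png

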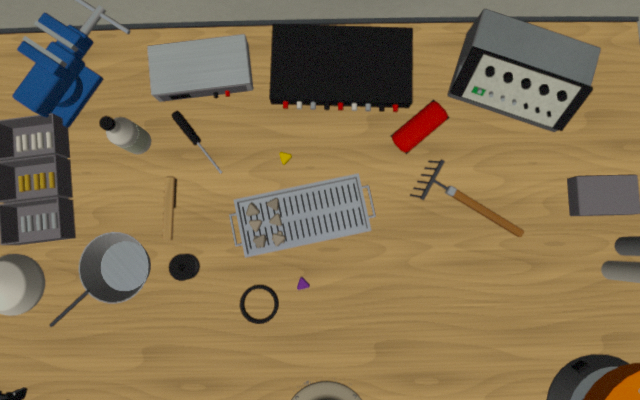

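View pics/scene0.png

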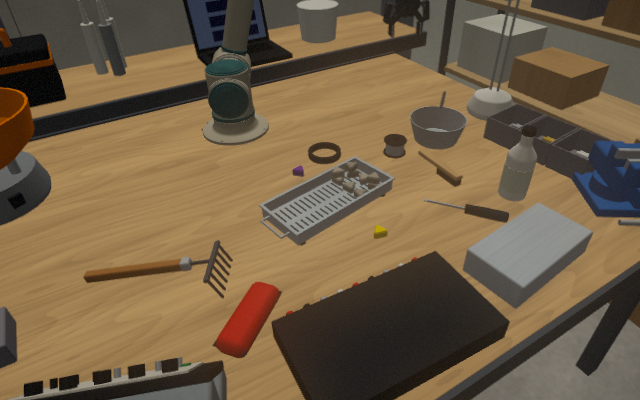

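The top view shows the tray at about (235-370, 175-255) px with the heap on its left (+y) end. The rake's head is near (428,180) and its butt near (522,235), and the red case is close to the head. I'll enlarge this area to get exact pixels.

Run:
```python
from h import *
im=cv2.imread('pics/top0.png')
a=cv2.resize(im[165:265,225:385],None,fx=5,fy=5,interpolation=cv2.INTER_CUBIC)[:300*2]
b=cv2.resize(im[150:245,400:535],None,fx=5,fy=5,interpolation=cv2.INTER_CUBIC)
cv2.imwrite('pics/ca.png',a);cv2.imwrite('pics/cb.png',b)
```

```text
(no output)
```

View pics/ca.png

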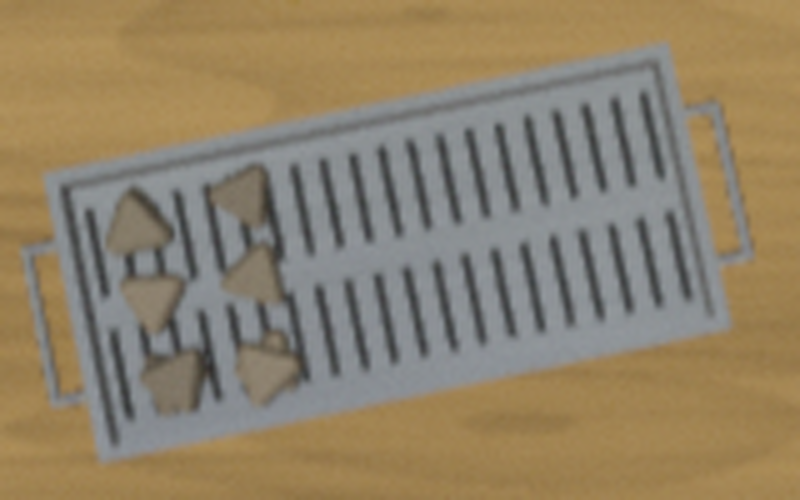

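View pics/cb.png

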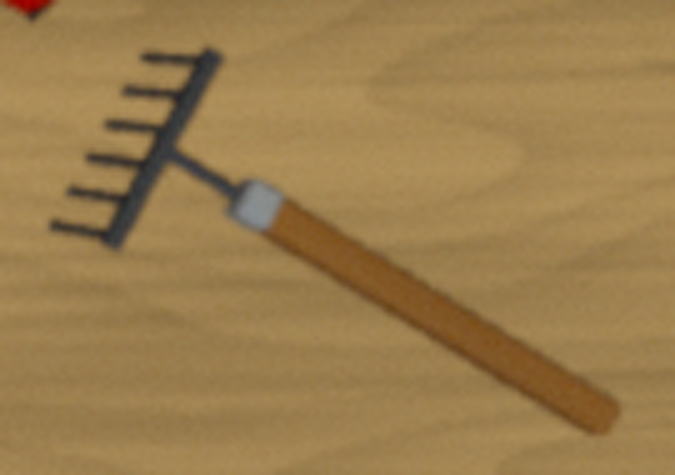

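The crops show the wall-top corners at (45,175), (665,45), (730,328) and (103,460). Six stone tops are visible in two columns of three, at x≈150 and x≈255. In the rake crop the tips run from (143,57) to (52,225), and the handle axis from (258,205) to the butt at (605,418).

```bash
cat > m0.py <<'E'
from h import *
c=capture('top');P=pose(c)
A=lambda l:np.array(l)/5+[225,165]-.4
B=lambda l:np.array(l)/5+[400,150]-.4
C=ray(c,A([[45,175],[665,45],[730,328],[103,460]]),.05,P)
print(np.round(C,4)); print([round(np.linalg.norm(C[i]-C[(i+1)%4]),4) for i in range(4)])
o=C.mean(0)[:2]; d=(C[0]+C[3]-C[1]-C[2])[:2]; ty=d/np.linalg.norm(d); tx=np.array([ty[1],-ty[0]]);print('tray',o,'yaw',np.degrees(np.arctan2(-ty[0],ty[1])))
im=c['color'].astype(int)
S=[[138,222],[150,300],[175,380],[243,195],[255,275],[268,370]]
for z in(.04,.06):
    p=ray(c,A(S),z,P)[:,:2]-o;print(z,np.round(np.c_[p@tx,p@ty]*1000))
tips=ray(c,B([[143,57],[52,225]]),.003,P);print('tips',tips,np.linalg.norm(tips[0]-tips[1]))
bar=ray(c,B([[212,52],[115,242]]),.055,P);print('bar',bar,np.linalg.norm(bar[0]-bar[1]))
f=ray(c,B([[258,205]]),.05,P)[0]; b=ray(c,B([[603,415]]),.018,P)[0];print('ferr',f,'butt',b)
h=(bar.mean(0)-b)[:2];print('len',np.linalg.norm(h));h/=np.linalg.norm(h);print('h',h,'yaw',np.degrees(np.arctan2(h[1],h[0])))
g1=b[:2]+h*.1926;g2=tips.mean(0)[:2]-h*.103;print('grip',g1,g2)
t=(tips[0]-tips[1])[:2];print('row perp',np.degrees(np.arctan2(-(-t[0]),-t[1])) )
w=capture('wrist');print(w['fov_y'],np.round(w['hand_eye'],3).tolist())
E
python3 m0.py
```

```text
[[ 0.5582  0.2158  0.05  ]
 [ 0.6154 -0.0902  0.05  ]
 [ 0.4754 -0.1174  0.05  ]
 [ 0.4187  0.1886  0.05  ]]
[np.float64(0.3113), np.float64(0.1426), np.float64(0.3112), np.float64(0.1421)]
tray [0.51692413 0.04919451] yaw 10.545944088992009
0.04 [[ 40. 117.]
 [  1. 119.]
 [-40. 115.]
 [ 42.  64.]
 [  2.  66.]
 [-45.  69.]]
0.06 [[ 38. 115.]
 [ -0. 116.]
 [-41. 112.]
 [ 40.  62.]
 [  1.  64.]
 [-45.  67.]]
tips [[ 0.65141929 -0.27830898  0.003     ]
 [ 0.5652613  -0.22729332  0.003     ]] 0.10012890066355351
bar [[ 0.64389294 -0.2995009   0.055     ]
 [ 0.5507671  -0.24698045  0.055     ]] 0.10691501118844589
ferr [ 0.56791765 -0.31988395  0.05      ] butt [ 0.46071993 -0.50010337  0.018     ]
len 0.26481879753478194
h [0.51586249 0.8566714 ] yaw 58.94487740078799
grip [ 0.56007505 -0.33510846] [ 0.55520646 -0.34103831]
row perp 59.36947768611492
60.2528664759295 [[0.0, -0.964, -0.265, 0.068], [1.0, 0.0, -0.0, -0.0], [0.0, -0.265, 0.964, 0.031], [0.0, 0.0, 0.0, 1.0]]
```

```bash
cat >> h.py <<'E'
from scipy.spatial.transform import Rotation as R
O=np.array([.517,.0492]);TY=10.5;RY=59.
def rakeR(yaw,pitch=0): # tool orientation: x along rake x; pitch about rake y (24 = butt up relative to lying is pitch 0)
    return R.from_euler('z',yaw,degrees=True)*R.from_euler('y',pitch,degrees=True)*R.from_matrix(np.diag([1,-1,-1.]))
def tray(x,y,z):
    v=R.from_euler('z',TY,degrees=True).apply([x,y,z]);return v+[O[0],O[1],0]
def plan(wps,g,p0=None,R0=None):
    """wps: list of (tcp pos, Rotation, rows)"""
    s=state();p=np.array(s['ee_pos']) if p0 is None else p0;r=R.from_matrix(s['tool_rot']) if R0 is None else R0
    rows=[]
    for q,t,n in wps:
        w=(r.inv()*t).as_rotvec()/n;dp=(np.array(q)-p)/n
        for i in range(n):
            rows.append([g]+[round(float(v),3) for v in np.r_[r.inv().apply(dp)/.12,w/np.pi]]);r=r*R.from_rotvec(w)
        p=np.array(q)
    for i in range(0,len(rows),5):print(str(rows[i:i+5]).replace(' ',''))
E
python3 -c "
from h import *
plan([([.505,.16,.40],rakeR(100.5),12)],-1)"
```

```text
[[-1,-0.309,-0.199,0.003,-0.0,0.0,0.03],[-1,-0.326,-0.17,0.003,-0.0,0.0,0.03],[-1,-0.34,-0.139,0.003,-0.0,0.0,0.03],[-1,-0.352,-0.106,0.003,-0.0,0.0,0.03],[-1,-0.36,-0.073,0.003,-0.0,0.0,0.03]]
[[-1,-0.365,-0.039,0.003,-0.0,0.0,0.03],[-1,-0.367,-0.005,0.003,-0.0,0.0,0.03],[-1,-0.366,0.029,0.003,-0.0,0.0,0.03],[-1,-0.362,0.063,0.003,-0.0,0.0,0.03],[-1,-0.355,0.097,0.003,-0.0,0.0,0.03]]
[[-1,-0.344,0.129,0.003,-0.0,0.0,0.03],[-1,-0.33,0.161,0.003,-0.0,0.0,0.03]]
```

Call:
arm_command([
  [-1,-0.31,-0.2,0,0,0,0.03],
  [-1,-0.326,-0.17,0,0,0,0.03],
  [-1,-0.34,-0.14,0,0,0,0.03],
  [-1,-0.352,-0.106,0,0,0,0.03],
  [-1,-0.36,-0.073,0,0,0,0.03],
])

```text
time: 0.82
ee_pos: [0.2996, 0.3885, 0.4046]
tool_rot: [[-0.737, 0.676, 0.0], [0.676, 0.737, 0.0], [-0.0, 0.0, -1.0]]
wrist_force: [0.8, -0.1, -0.2]
opening: 1.004
grip_force: 0.0
```

Call:
arm_command([
  [-1,-0.365,-0.04,0,0,0,0.03],
  [-1,-0.367,-0.005,0,0,0,0.03],
  [-1,-0.366,0.03,0,0,0,0.03],
  [-1,-0.362,0.063,0,0,0,0.03],
  [-1,-0.355,0.097,0,0,0,0.03],
])

```text
time: 1.45
ee_pos: [0.4454, 0.2231, 0.4046]
tool_rot: [[-0.35, 0.937, -0.0], [0.937, 0.35, 0.0], [0.0, 0.0, -1.0]]
wrist_force: [0.4, 0.1, -0.7]
opening: 0.997
grip_force: 0.0
```

Call:
arm_command([
  [-1,-0.344,0.13,0,0,0,0.03],
  [-1,-0.33,0.16,0,0,0,0.03],
  [-1,0,0,0,0,0,0],
  [-1,0,0,0,0,0,0],
])

```text
time: 1.95
ee_pos: [0.5024, 0.1581, 0.4044]
tool_rot: [[-0.171, 0.985, -0.001], [0.985, 0.171, 0.001], [0.001, -0.001, -1.0]]
wrist_force: [0.3, 0.2, -0.3]
opening: 1.002
grip_force: 0.0
```

```bash
python3 -c "
from h import *
c,P,s=snap('wrist','w1');print(s['time'],s['ee_pos'],np.degrees(np.arctan2(s['tool_rot'][1,0],s['tool_rot'][0,0])))
for v in [(-65,150),(65,150),(65,0),(-65,0),(40,115),(-40,66)]: print(v,proj(c,[tray(v[0]/1000,v[1]/1000,.02)],P).round())
b=np.array([.558,-.337]);h=np.array([np.cos(np.radians(59)),np.sin(np.radians(59))])
r=rakeR(59,-24);g=np.array([*b,.041]);z=r.apply([0,0,1]);t=g-.155*z;print(t)
plan([(t-.17*z,r,12)],-1)
plan([(t,r,5)],-1,t-.17*z,r)
"
```

```text
1.95 [0.5024423  0.15814957 0.40436689] 99.85442911952357
(-65, 150) [[249. 131.]]
(65, 150) [[378. 130.]]
(65, 0) [[373. 266.]]
(-65, 0) [[258. 267.]]
(40, 115) [[353. 164.]]
(-40, 66) [[277. 210.]]
[ 0.52552985 -0.39103941  0.18259955]
[[-1,-0.415,-0.081,0.046,-0.004,0.011,0.019],[-1,-0.42,-0.057,0.031,-0.004,0.011,0.019],[-1,-0.424,-0.033,0.017,-0.004,0.011,0.019],[-1,-0.425,-0.008,0.002,-0.004,0.011,0.019],[-1,-0.425,0.017,-0.012,-0.004,0.011,0.019]]
[[-1,-0.423,0.042,-0.026,-0.004,0.011,0.019],[-1,-0.418,0.067,-0.039,-0.004,0.011,0.019],[-1,-0.412,0.092,-0.052,-0.004,0.011,0.019],[-1,-0.404,0.117,-0.064,-0.004,0.011,0.019],[-1,-0.394,0.141,-0.076,-0.004,0.011,0.019]]
[[-1,-0.382,0.165,-0.087,-0.004,0.011,0.019],[-1,-0.369,0.188,-0.097,-0.004,0.011,0.019]]
[[-1,-0.0,-0.0,0.283,0.0,0.0,0.0],[-1,-0.0,-0.0,0.283,0.0,0.0,0.0],[-1,-0.0,-0.0,0.283,0.0,0.0,0.0],[-1,-0.0,-0.0,0.283,0.0,0.0,0.0],[-1,-0.0,-0.0,0.283,0.0,0.0,0.0]]
```

View pics/w1.png

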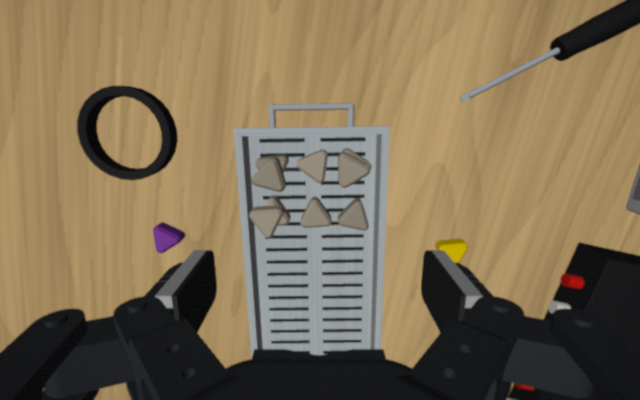

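The wrist view shows six bottom stones in a 3x2 grid, at tray x = -40, 0, 40 and y ≈ 115 and 66. There are second-layer stones over (-40,115), (40,115) and (-45,67), and predicted tray points match the picture to within a few mm. Next I'll take the rake.

Call:
arm_command([
  [-1,-0.415,-0.08,0.046,-0.004,0.011,0.019],
  [-1,-0.42,-0.057,0.031,-0.004,0.011,0.019],
  [-1,-0.424,-0.033,0.017,-0.004,0.011,0.019],
  [-1,-0.425,-0.008,0.002,-0.004,0.011,0.019],
  [-1,-0.425,0.017,-0.012,-0.004,0.011,0.019],
])

```text
time: 2.62
ee_pos: [0.4964, -0.0955, 0.3767]
tool_rot: [[0.121, 0.991, 0.059], [0.976, -0.13, 0.174], [0.18, 0.037, -0.983]]
wrist_force: [1.3, -0.0, 0.6]
opening: 0.999
grip_force: 0.0
```

Call:
arm_command([
  [-1,-0.423,0.042,-0.026,-0.004,0.011,0.019],
  [-1,-0.418,0.067,-0.04,-0.004,0.011,0.019],
  [-1,-0.412,0.092,-0.052,-0.004,0.011,0.019],
  [-1,-0.404,0.117,-0.064,-0.004,0.011,0.019],
  [-1,-0.394,0.141,-0.076,-0.004,0.011,0.019],
])

```text
time: 3.25
ee_pos: [0.4901, -0.349, 0.3469]
tool_rot: [[0.388, 0.907, 0.164], [0.85, -0.421, 0.316], [0.355, 0.017, -0.935]]
wrist_force: [0.3, 0.3, 1.1]
opening: 0.999
grip_force: 0.0
```

Call:
arm_command([
  [-1,-0.382,0.165,-0.087,-0.004,0.011,0.019],
  [-1,-0.37,0.188,-0.097,-0.004,0.011,0.019],
  [-1,0,0,0,0,0,0],
])

```text
time: 3.62
ee_pos: [0.4865, -0.4527, 0.3327]
tool_rot: [[0.482, 0.849, 0.215], [0.77, -0.528, 0.358], [0.418, -0.007, -0.908]]
wrist_force: [0.5, 1.5, -0.0]
opening: 1.0
grip_force: 0.0
```

```bash
python3 -c "
from h import *
c,P,s=snap('wrist','w2');print(s['time'],s['ee_pos'],s['q'])
r=rakeR(59,-24);g=np.array([.558,-.337,.041]);z=r.apply([0,0,1]);t=g-.155*z
plan([(t,r,5)],-1)
h=r.apply([1,0,0])
for d in(-.06,-.03,0,.03,.08):
  X=g+d*np.array([np.cos(np.radians(59))*np.cos(np.radians(9)),np.sin(np.radians(59))*np.cos(np.radians(9)),np.sin(np.radians(9))]);print(d,proj(c,[X],P).round())
"
```

```text
3.625 [ 0.48646708 -0.45267449  0.33273681] [-0.96509076  0.49432997  1.38329509  0.39336019  1.45997182 -0.49005162]
[[-1,0.002,0.005,0.278,-0.0,-0.001,-0.001],[-1,0.003,0.005,0.278,-0.0,-0.001,-0.001],[-1,0.004,0.005,0.278,-0.0,-0.001,-0.001],[-1,0.004,0.004,0.278,-0.0,-0.001,-0.001],[-1,0.005,0.004,0.278,-0.0,-0.001,-0.001]]
-0.06 [[322. 250.]]
-0.03 [[321. 215.]]
0 [[321. 180.]]
0.03 [[320. 146.]]
0.08 [[319.  88.]]
```

View pics/w2.png

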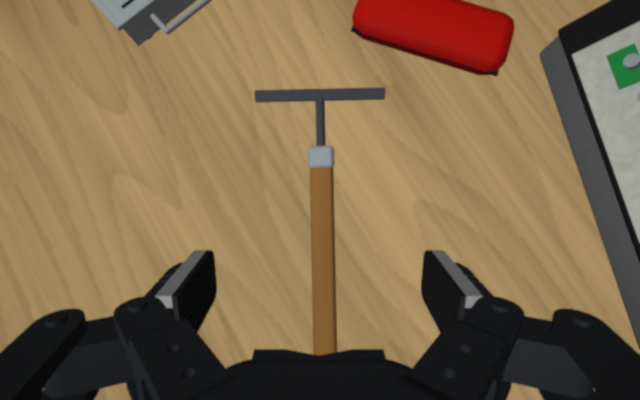

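The rake is centred and aligned at column ~320. The bar sits at row 95 against 88 predicted, so the grip is about 5 mm nearer the butt, and I'll correct the descent by that.

Call:
arm_command([
  [-1,-0.005,0.005,0.278,0,0,0],
  [-1,-0.005,0.005,0.278,0,0,0],
  [-1,-0.005,0.005,0.278,0,0,0],
  [-1,-0.005,0.005,0.278,0,0,0],
  [-1,-0.005,0.005,0.278,0,0,0],
])

```text
time: 4.3
ee_pos: [0.5245, -0.3912, 0.1817]
tool_rot: [[0.478, 0.852, 0.215], [0.772, -0.524, 0.36], [0.419, -0.006, -0.908]]
wrist_force: [0.0, 0.5, 0.2]
opening: 1.001
grip_force: 0.0
```

Call:
arm_command([
  [-1,0,0,0,0,0,0],
  [1,0,0,0,0,0,0],
  [1,0,0,0,0,0,0],
  [1,0,0,0,0,0,0],
  [1,0,0,0,0,0,0],
])

```text
time: 4.92
ee_pos: [0.5235, -0.3948, 0.1825]
tool_rot: [[0.48, 0.85, 0.216], [0.771, -0.526, 0.358], [0.418, -0.005, -0.908]]
wrist_force: [-0.2, -0.7, 2.7]
opening: 0.22
grip_force: 58.3
```

Call:
arm_command([
  [1,0,0,0,0,0,0],
  [1,0,0,0,0,0,0],
  [1,0,0,0,0,0,0],
])

```text
time: 5.3
ee_pos: [0.5236, -0.3948, 0.1825]
tool_rot: [[0.48, 0.85, 0.216], [0.771, -0.527, 0.358], [0.418, -0.005, -0.908]]
wrist_force: [-1.4, -1.3, 5.0]
opening: 0.224
grip_force: 58.6
```

```bash
cat >> h.py <<'E'
TIP=np.array([.078,0,.233])
def tcp(x,y,zb,yaw=0,tip=None):  # tips at tray x,y, zb above bed (mm)
    r=rakeR(90+TY+yaw);return tray(x/1e3,y/1e3,.02+zb/1e3)-r.apply(TIP if tip is None else tip),r
E
python3 -c "
from h import *
s=state();p=s['ee_pos'];r=R.from_matrix(s['tool_rot'])
a=p+[0,0,.12];t,q=tcp(0,90,120);print(t)
plan([(a,r,3),(t,q,11)],1)"
```

```text
[0.51481317 0.06099906 0.373     ]
[[1,0.139,-0.002,-0.303,0.0,0.0,0.0],[1,0.139,-0.002,-0.303,0.0,0.0,0.0],[1,0.139,-0.002,-0.303,0.0,0.0,0.0],[1,0.285,-0.188,0.074,0.004,-0.012,-0.021],[1,0.3,-0.167,0.065,0.004,-0.012,-0.021]]
[[1,0.312,-0.146,0.056,0.004,-0.012,-0.021],[1,0.323,-0.125,0.046,0.004,-0.012,-0.021],[1,0.332,-0.102,0.035,0.004,-0.012,-0.021],[1,0.339,-0.08,0.024,0.004,-0.012,-0.021],[1,0.345,-0.057,0.012,0.004,-0.012,-0.021]]
[[1,0.348,-0.034,-0.001,0.004,-0.012,-0.021],[1,0.349,-0.011,-0.013,0.004,-0.012,-0.021],[1,0.348,0.012,-0.027,0.004,-0.012,-0.021],[1,0.345,0.034,-0.04,0.004,-0.012,-0.021]]
```

Call:
arm_command([
  [1,0.139,-0.002,-0.303,0,0,0],
  [1,0.139,-0.002,-0.303,0,0,0],
  [1,0.139,-0.002,-0.303,0,0,0],
  [1,0.285,-0.188,0.074,0.004,-0.012,-0.021],
  [1,0.3,-0.167,0.065,0.004,-0.012,-0.021],
])

```text
time: 5.92
ee_pos: [0.5215, -0.3112, 0.3142]
tool_rot: [[0.378, 0.912, 0.16], [0.859, -0.41, 0.308], [0.346, 0.021, -0.938]]
wrist_force: [0.9, 1.2, -1.4]
opening: 0.228
grip_force: 59.0
```

Call:
arm_command([
  [1,0.312,-0.146,0.056,0.004,-0.012,-0.021],
  [1,0.323,-0.125,0.046,0.004,-0.012,-0.021],
  [1,0.332,-0.102,0.035,0.004,-0.012,-0.021],
  [1,0.339,-0.08,0.024,0.004,-0.012,-0.021],
  [1,0.345,-0.057,0.012,0.004,-0.012,-0.021],
])

```text
time: 6.55
ee_pos: [0.5178, -0.1032, 0.3455]
tool_rot: [[0.079, 0.995, 0.055], [0.985, -0.086, 0.148], [0.152, 0.042, -0.987]]
wrist_force: [-0.1, 0.0, -0.5]
opening: 0.229
grip_force: 59.0
```

Call:
arm_command([
  [1,0.348,-0.034,0,0.004,-0.012,-0.021],
  [1,0.349,-0.011,-0.013,0.004,-0.012,-0.021],
  [1,0.348,0.012,-0.027,0.004,-0.012,-0.021],
  [1,0.345,0.034,-0.04,0.004,-0.012,-0.021],
  [1,0,0,0,0,0,0],
])

```text
time: 7.18
ee_pos: [0.515, 0.064, 0.3709]
tool_rot: [[-0.182, 0.983, 0.013], [0.983, 0.182, -0.002], [-0.004, 0.013, -1.0]]
wrist_force: [-0.4, -0.0, -1.2]
opening: 0.223
grip_force: 59.1
```

Run:
```python
from h import *
w,PW,s=snap('wrist','w3');c,P,_=snap('scene','s3')
print(s['time'],s['ee_pos'],R.from_matrix(s['tool_rot']).as_euler('ZYX',degrees=True),s['wrist_force'])
T=np.eye(4);T[:3,:3]=s['tool_rot'];T[:3,3]=s['ee_pos']
L=lambda v:(T@np.r_[v,1])[:3]
for y in(-.05,.05):
    print('tip',proj(c,[L([.078,y,.233])],P).round(),'bartop',proj(w,[L([.078,y,.176])],PW).round())
for v in [(-65,150),(65,150),(65,0),(-65,0)]: print(v,proj(w,[tray(v[0]/1000,v[1]/1000,.02)],PW).round(),proj(c,[tray(v[0]/1000,v[1]/1000,.02)],P).round())
a=cv2.imread('pics/w3.png')[0:260,160:460];b=cv2.imread('pics/s3.png')[100:260,220:420]
cv2.imwrite('pics/m3.png',np.hstack([cv2.resize(a,(400,347)),cv2.copyMakeBorder(cv2.resize(b,(400,320)),0,27,0,0,0)]))
```

```text
7.175 [0.51500962 0.064017   0.3709308 ] [100.47777343   0.2403209  179.27274194] [-0.3857164  -0.01706293 -1.23197885]
tip [[345. 139.]] bartop [[194.  74.]]
tip [[374. 154.]] bartop [[446.  74.]]
(-65, 150) [[235.  17.]] [[356. 166.]]
(65, 150) [[390.  17.]] [[391. 187.]]
(65, 0) [[381. 190.]] [[349. 212.]]
(-65, 0) [[245. 190.]] [[314. 189.]]
```

View pics/m3.png

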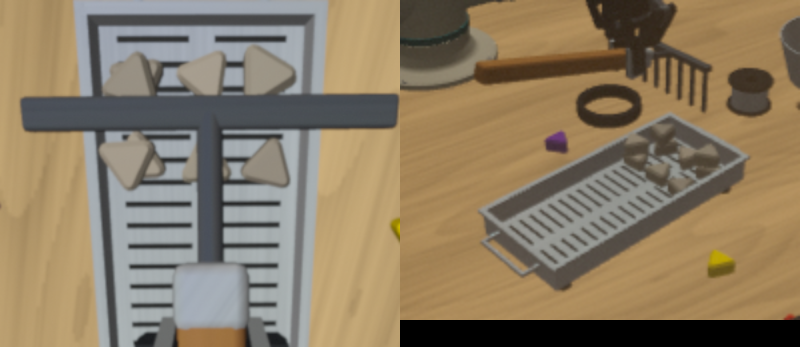

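The bar sits about 4 mm nearer the grip than assumed, at row 84 against 74, so I'll take the tip offset as 0.075. The tips in the scene view match prediction, and the tray corners agree to within 2 mm. Next I'll find the gap between the two stone rows.

```bash
sed -i 's/TIP=np.array(\[.078/TIP=np.array([.075/' h.py
python3 - <<'E'
from h import *
im=cv2.imread('pics/w1.png')
from bench import capture
c=capture('wrist')
p=np.array([.50244,.15815,.40437]);T=np.eye(4);T[:3,:3]=rakeR(99.85).as_matrix();T[:3,3]=p;P=T@np.array(c['hand_eye'])
# stone mask: warm vs grey tray
r=im[135:240,248:378].astype(int);m=((r[:,:,2]-r[:,:,0])>12).astype(np.uint8)
m=cv2.morphologyEx(m,cv2.MORPH_OPEN,np.ones((3,3),np.uint8))
cs,_=cv2.findContours(m,cv2.RETR_EXTERNAL,cv2.CHAIN_APPROX_NONE)
for k in cs:
    if cv2.contourArea(k)<80: continue
    uv=k.reshape(-1,2)+[248,135]; out=[]
    for z in(.04,.06):
        q=R.from_euler('z',-TY,degrees=True).apply(ray(c,uv,z,P)-[*O,0])*1e3
        out+=[q[:,0].min(),q[:,0].max(),q[:,1].min(),q[:,1].max()]
    print(uv.mean(0).round(),np.round(out))
for y in(90,88,141): print(np.round(tcp(0,y,24)[0],4))
s=state()
t,q=tcp(0,90,24);plan([(t,q,4)],1)
E
```

```text
[354. 216.] [25. 53. 52. 82. 24. 50. 60. 88.]
[315. 216.] [-13.  16.  55.  85. -12.  16.  62.  90.]
[269. 216.] [-66. -26.  43.  86. -62. -25.  51.  92.]
[268. 174.] [-61. -30.  93. 127. -57. -28.  98. 130.]
[314. 165.] [-16.  13. 102. 132. -15.  12. 106. 134.]
[350. 167.] [ 24.  55.  97. 133.  23.  52. 101. 136.]
[0.5143 0.0639 0.277 ]
[0.5146 0.062  0.277 ]
[0.505  0.1141 0.277 ]
[[1,0.008,-0.003,0.195,0.001,0.0,-0.0],[1,0.007,-0.003,0.195,0.001,0.0,-0.0],[1,0.007,-0.002,0.195,0.001,0.0,-0.0],[1,0.007,-0.001,0.195,0.001,0.0,-0.0]]
```

Call:
arm_command([
  [1,0.008,-0.003,0.195,0.001,0,0],
  [1,0.008,-0.003,0.195,0.001,0,0],
  [1,0.007,-0.002,0.195,0.001,0,0],
  [1,0.007,0,0.195,0.001,0,0],
  [1,0,0,0,0,0,0],
])

```text
time: 7.95
ee_pos: [0.5139, 0.0629, 0.2755]
tool_rot: [[-0.175, 0.985, -0.004], [0.985, 0.175, -0.005], [-0.004, -0.005, -1.0]]
wrist_force: [-0.8, 0.7, -1.4]
opening: 0.227
grip_force: 58.9
```

Run:
```python
from h import *
c,P,s=snap('wrist','w4');print(s['ee_pos'],s['wrist_force'],s['tool_rot'][:,0])
t,q=tcp(0,90,24);print(t-s['ee_pos'])
a=c['color'][:,:,::-1][0:260,160:460]
d=capture('scene')['color'][:,:,::-1][120:240,260:410]
cv2.imwrite('pics/m4.png',np.hstack([cv2.resize(a,(400,347)),cv2.copyMakeBorder(cv2.resize(d,(400,320),interpolation=2),0,27,0,0,0)]))
```

```text
[0.5139241  0.06293207 0.27549498] [-0.76619844  0.7044144  -1.36719657] [-0.17511708  0.98453784 -0.00438716]
[0.00034236 0.00101676 0.00150502]
```

View pics/m4.png

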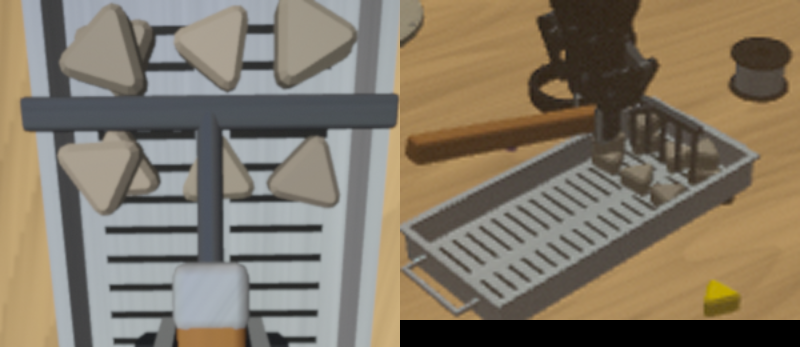

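The rake stands in the gap between the rows, with the bar at row ~110 of the crop, and touches no stones. First pass: rake off the upper stone of the near row.

Call:
arm_command([
  [1,-0.08,0,0,0,0,0],
  [1,-0.15,0,0,0,0,0],
  [1,-0.15,0,0,0,0,0],
  [1,-0.15,0,0,0,0,0],
  [1,-0.15,0,0,0,0,0],
])

```text
time: 8.68
ee_pos: [0.5294, -0.0175, 0.2779]
tool_rot: [[-0.177, 0.984, 0.001], [0.984, 0.177, -0.005], [-0.005, 0.0, -1.0]]
wrist_force: [1.2, 0.2, -1.7]
opening: 0.221
grip_force: 59.1
```

Call:
arm_command([
  [1,-0.08,0,0,0,0,0],
  [1,0,0,0,0,0,0],
])

```text
time: 8.93
ee_pos: [0.5311, -0.0262, 0.2778]
tool_rot: [[-0.176, 0.984, 0.001], [0.984, 0.176, -0.005], [-0.005, 0.0, -1.0]]
wrist_force: [-0.6, -0.4, -1.8]
opening: 0.225
grip_force: 59.1
```

Call:
arm_command([
  [1,0,0,-0.4,0,0,0],
  [1,0,0,-0.25,0,0,0],
  [1,-0.4,0,-0.1,0,0,0],
  [1,-0.4,0,0,0,0,0],
  [1,0,0,0,0,0,0],
])

```text
time: 9.55
ee_pos: [0.5484, -0.1216, 0.3685]
tool_rot: [[-0.175, 0.985, 0.002], [0.985, 0.175, -0.006], [-0.007, 0.001, -1.0]]
wrist_force: [0.4, 0.9, -2.8]
opening: 0.219
grip_force: 59.2
```

```bash
cat >> h.py <<'E'
def stones(name='top'):
    s=state();c=capture(name);P=pose(c,s);im=cv2.cvtColor(c['color'],cv2.COLOR_RGB2BGR)
    cv2.imwrite('pics/last_%s.png'%name,im)
    pts=[tray(x/1e3,y/1e3,.03) for x,y in((-64,-149),(64,-149),(64,149),(-64,149))]
    M=np.zeros(im.shape[:2],np.uint8);cv2.fillConvexPoly(M,proj(c,pts,P).astype(np.int32),1)
    r=im.astype(int);m=(((r[:,:,2]-r[:,:,0])>12)&(M>0)).astype(np.uint8)
    cs,_=cv2.findContours(cv2.morphologyEx(m,cv2.MORPH_OPEN,np.ones((2,2),np.uint8)),cv2.RETR_EXTERNAL,cv2.CHAIN_APPROX_NONE)
    for k in cs:
        a=cv2.contourArea(k)
        if a<15: continue
        q=R.from_euler('z',-TY,degrees=True).apply(ray(c,k.reshape(-1,2),.04,P)-[*O,0])*1e3
        mo=cv2.moments(k);cc=R.from_euler('z',-TY,degrees=True).apply(ray(c,[[mo['m10']/mo['m00'],mo['m01']/mo['m00']]],.04,P)-[*O,0])[0]*1e3
        A=cv2.contourArea(q[:,:2].astype(np.float32))
        print('c',cc[:2].round(),'x',q[:,0].min().round(),q[:,0].max().round(),'y',q[:,1].min().round(),q[:,1].max().round(),'area',round(A))
E
python3 - <<'E'
from h import *
print(state()['ee_pos'],state()['time']);print('wrist');stones('wrist');print('top');stones('top')
E
```

```text
[ 0.54842792 -0.12161195  0.36845415] 9.55
wrist
top
c [-43. 112.] x -58.0 -30.0 y 98.0 126.0 area 572
c [-44.  68.] x -58.0 -29.0 y 56.0 82.0 area 480
c [-50.   3.] x -64.0 -37.0 y -13.0 16.0 area 493
c [ -2. 116.] x -18.0 11.0 y 100.0 130.0 area 527
c [-1. 64.] x -16.0 13.0 y 53.0 79.0 area 476
c [ 35. 117.] x 23.0 51.0 y 102.0 133.0 area 574
c [ -43. -136.] x -67.0 2.0 y -151.0 -112.0 area 1385
c [39. 62.] x 24.0 52.0 y 51.0 78.0 area 435
```

The upper stone now lies flat at tray (-50, 3). Second pass: go back to the gap at y=90, lower to 5 mm above the bed and pull the near row toward the -y end.

Run:
```python
from h import *
a,q=tcp(0,90,60);b,_=tcp(0,90,5);plan([(a,q,6),(b,q,5)],1)
```

```text
[[1,0.259,-0.001,0.075,-0.0,0.0,-0.0],[1,0.259,-0.0,0.076,-0.0,0.0,-0.0],[1,0.258,-0.0,0.076,-0.0,0.0,-0.0],[1,0.258,0.0,0.076,-0.0,0.0,-0.0],[1,0.258,0.0,0.076,-0.0,0.0,-0.0]]
[[1,0.258,0.001,0.076,-0.0,0.0,-0.0],[1,0.0,-0.0,0.092,0.0,0.0,0.0],[1,0.0,-0.0,0.092,0.0,0.0,0.0],[1,0.0,-0.0,0.092,0.0,0.0,0.0],[1,0.0,-0.0,0.092,0.0,0.0,0.0]]
[[1,0.0,-0.0,0.092,0.0,0.0,0.0]]
```

Call:
arm_command([
  [1,0.259,0,0.075,0,0,0],
  [1,0.259,0,0.076,0,0,0],
  [1,0.258,0,0.076,0,0,0],
  [1,0.258,0,0.076,0,0,0],
  [1,0.258,0,0.076,0,0,0],
])

```text
time: 10.28
ee_pos: [0.5192, 0.0355, 0.3217]
tool_rot: [[-0.179, 0.984, 0.0], [0.984, 0.179, -0.004], [-0.004, -0.0, -1.0]]
wrist_force: [-0.3, 0.4, -1.8]
opening: 0.223
grip_force: 59.3
```

Call:
arm_command([
  [1,0.258,0,0.076,0,0,0],
  [1,0,0,0,0,0,0],
  [1,0,0,0,0,0,0],
])

```text
time: 10.65
ee_pos: [0.5146, 0.0641, 0.313]
tool_rot: [[-0.179, 0.984, 0.001], [0.984, 0.179, -0.005], [-0.005, 0.0, -1.0]]
wrist_force: [0.8, -0.4, -0.7]
opening: 0.225
grip_force: 59.2
```

Run:
```python
from h import *
s=state();b,q=tcp(0,90,5);print((b-s['ee_pos'])*1e3,s['wrist_force']);plan([(b,q,5)],1)
```

```text
[ -0.29717178  -0.13192793 -54.98077718] [ 0.81688738 -0.41846742 -0.6940139 ]
[[1,0.0,-0.001,0.092,0.0,0.0,-0.0],[1,0.0,-0.001,0.092,0.0,0.0,-0.0],[1,0.0,-0.001,0.092,0.0,0.0,-0.0],[1,0.0,-0.001,0.092,0.0,0.0,-0.0],[1,-0.0,-0.001,0.092,0.0,0.0,-0.0]]
```

Call:
arm_command([
  [1,0,0,0.092,0,0,0],
  [1,0,0,0.092,0,0,0],
  [1,0,0,0.092,0,0,0],
  [1,0,0,0.092,0,0,0],
  [1,0,0,0.08,0,0,0],
])

```text
time: 11.28
ee_pos: [0.5149, 0.0629, 0.2581]
tool_rot: [[-0.177, 0.984, 0.001], [0.984, 0.177, -0.005], [-0.005, -0.0, -1.0]]
wrist_force: [0.1, 0.0, -1.4]
opening: 0.222
grip_force: 59.3
```

Call:
arm_command([
  [1,0,0,0,0,0,0],
])

```text
time: 11.4
ee_pos: [0.5146, 0.063, 0.2581]
tool_rot: [[-0.177, 0.984, -0.001], [0.984, 0.177, -0.005], [-0.005, -0.002, -1.0]]
wrist_force: [0.1, 0.5, -2.2]
opening: 0.223
grip_force: 59.2
```

Call:
arm_command([
  [1,-0.08,0,0,0,0,0],
  [1,-0.14,0,0,0,0,0],
  [1,-0.14,0,0,0,0,0],
  [1,-0.14,0,0,0,0,0],
  [1,-0.14,0,0,0,0,0],
])

```text
time: 12.02
ee_pos: [0.5289, -0.0139, 0.2596]
tool_rot: [[-0.177, 0.984, 0.002], [0.984, 0.177, -0.005], [-0.005, 0.001, -1.0]]
wrist_force: [0.2, 0.5, -2.1]
opening: 0.225
grip_force: 59.2
```

Call:
arm_command([
  [1,-0.14,0,0,0,0,0],
  [1,-0.14,0,0,0,0,0],
  [1,-0.14,0,0,0,0,0],
  [1,-0.14,0,0,0,0,0],
  [1,-0.14,0,0,0,0,0],
])

```text
time: 12.65
ee_pos: [0.5437, -0.0963, 0.2599]
tool_rot: [[-0.178, 0.984, 0.001], [0.984, 0.178, -0.005], [-0.005, 0.0, -1.0]]
wrist_force: [0.5, 1.2, -1.2]
opening: 0.219
grip_force: 59.2
```

Call:
arm_command([
  [1,-0.05,0,0,0,0,0],
  [1,0,0,0,0,0,0],
  [1,0.05,0,0,0,0,0],
])

```text
time: 13.02
ee_pos: [0.5434, -0.095, 0.2599]
tool_rot: [[-0.177, 0.984, 0.001], [0.984, 0.177, -0.005], [-0.005, -0.0, -1.0]]
wrist_force: [0.2, -0.4, -2.1]
opening: 0.222
grip_force: 59.2
```

Run:
```python
from h import *
s=state();b,q=tcp(0,-75,5);print((b-s['ee_pos'])*1e3,s['wrist_force']);stones('top')
```

```text
[ 0.98224673 -3.33168451 -1.8766552 ] [ 0.16277239 -0.35299141 -2.11004987]
c [-43. 113.] x -58.0 -29.0 y 98.0 126.0 area 584
c [ -2. 116.] x -18.0 11.0 y 100.0 130.0 area 539
c [ 35. 117.] x 23.0 52.0 y 102.0 133.0 area 580
c [ -26. -104.] x -67.0 28.0 y -135.0 -66.0 area 3453
c [ 36. -94.] x 20.0 48.0 y -106.0 -81.0 area 435
c [  35. -142.] x -9.0 61.0 y -151.0 -126.0 area 659
```

Call:
arm_command([
  [1,0,0,-0.3,0,0,0],
  [1,0,0,-0.35,0,0,0],
  [1,0.3,0,0,0,0,0],
  [1,0.3,0,0,0,0,0],
  [1,0.3,0,0,0,0,0],
])

```text
time: 13.7
ee_pos: [0.5235, 0.0132, 0.3375]
tool_rot: [[-0.178, 0.984, 0.001], [0.984, 0.178, -0.005], [-0.005, 0.0, -1.0]]
wrist_force: [0.3, 0.9, -1.6]
opening: 0.224
grip_force: 59.3
```

Call:
arm_command([
  [1,0.3,0,0,0,0,0],
  [1,0.3,0,0,0,0,0],
  [1,0.2,0,0,0,0,0],
  [1,0,0,0,0,0,0],
  [1,0,0,0,0,0,0],
])

```text
time: 14.32
ee_pos: [0.507, 0.106, 0.3369]
tool_rot: [[-0.178, 0.984, 0.001], [0.984, 0.178, -0.006], [-0.006, 0.0, -1.0]]
wrist_force: [0.8, -0.6, -1.1]
opening: 0.223
grip_force: 59.3
```

Run:
```python
from h import *
s=state();a,q=tcp(0,141,75);b,q=tcp(0,141,26);print((b-s['ee_pos'])*1e3,s['time'],s['wrist_force']);plan([(a,q,2),(b,q,5)],1)
```

```text
[ -2.01065814   8.07624129 -57.88665904] 14.325 [ 0.82183264 -0.63164468 -1.14009175]
[[1,0.035,-0.002,0.037,0.0,0.001,-0.001],[1,0.035,-0.002,0.037,0.0,0.001,-0.001],[1,0.0,-0.0,0.082,0.0,0.0,0.0],[1,0.0,-0.0,0.082,0.0,0.0,0.0],[1,0.0,-0.0,0.082,0.0,0.0,0.0]]
[[1,0.0,-0.0,0.082,0.0,0.0,0.0],[1,0.0,-0.0,0.082,0.0,0.0,0.0]]
```

Call:
arm_command([
  [1,0.035,0,0.037,0,0,0],
  [1,0.035,0,0.037,0,0,0],
  [1,0,0,0.082,0,0,0],
  [1,0,0,0.082,0,0,0],
  [1,0,0,0,0,0,0],
])

```text
time: 14.95
ee_pos: [0.5053, 0.1139, 0.307]
tool_rot: [[-0.177, 0.984, -0.001], [0.984, 0.177, -0.005], [-0.005, -0.002, -1.0]]
wrist_force: [0.2, -0.1, -1.6]
opening: 0.224
grip_force: 59.3
```

Call:
arm_command([
  [1,0,0,0.08,0,0,0],
  [1,0,0,0.08,0,0,0],
  [1,0,0,0.07,0,0,0],
  [1,0,0,0,0,0,0],
])

```text
time: 15.45
ee_pos: [0.5054, 0.1139, 0.2797]
tool_rot: [[-0.178, 0.984, -0.001], [0.984, 0.178, -0.005], [-0.005, -0.002, -1.0]]
wrist_force: [-0.1, -0.4, -1.4]
opening: 0.225
grip_force: 59.3
```

Run:
```python
from h import *
s=state();b,q=tcp(0,141,26);print((b-s['ee_pos'])*1e3,s['time'],s['wrist_force']);stones('top')
```

```text
[-0.44730212  0.17815017 -0.71422188] 15.45 [-0.06203097 -0.35402511 -1.3781107 ]
c [-43. 113.] x -58.0 -30.0 y 99.0 126.0 area 560
c [-45.  56.] x -66.0 -23.0 y 40.0 72.0 area 1059
c [ -49. -106.] x -67.0 -28.0 y -133.0 -78.0 area 971
c [23. 93.] x -25.0 62.0 y 33.0 147.0 area 8205
c [ 10. -67.] x -18.0 48.0 y -142.0 23.0 area 4122
```

Call:
arm_command([
  [1,-0.08,0,0,0,0,0],
  [1,-0.16,0,0,0,0,0],
  [1,-0.3,0,0,0,0,0],
  [1,-0.3,0,0,0,0,0],
  [1,-0.15,0,0,0,0,0],
])

```text
time: 16.12
ee_pos: [0.5273, -0.0056, 0.2816]
tool_rot: [[-0.175, 0.985, 0.002], [0.985, 0.175, -0.006], [-0.006, 0.001, -1.0]]
wrist_force: [-0.6, -0.5, -1.8]
opening: 0.227
grip_force: 59.2
```

Call:
arm_command([
  [1,0,0,-0.3,0,0,0],
  [1,-0.4,0,-0.3,0,0,0],
  [1,-0.5,0,-0.1,0,0,0],
  [1,-0.4,0,0,0,0,0],
  [1,0,0,0,0,0,0],
])

```text
time: 16.75
ee_pos: [0.5548, -0.1597, 0.3661]
tool_rot: [[-0.173, 0.985, 0.002], [0.985, 0.173, -0.006], [-0.007, 0.001, -1.0]]
wrist_force: [-1.0, 0.7, -1.8]
opening: 0.223
grip_force: 59.2
```

Run:
```python
from h import *
s=state();print(s['time'],s['ee_pos']);stones('top');print('scene');stones('scene')
```

```text
16.75 [ 0.55481951 -0.15966988  0.36606894]
c [-44. 114.] x -58.0 -29.0 y 99.0 125.0 area 455
c [-48.  46.] x -62.0 -34.0 y 30.0 57.0 area 438
c [ -2. 116.] x -18.0 11.0 y 100.0 130.0 area 539
c [ -50. -106.] x -67.0 -28.0 y -133.0 -79.0 area 947
c [ 36. 117.] x 25.0 53.0 y 102.0 132.0 area 504
c [ -3. -93.] x -18.0 12.0 y -104.0 -77.0 area 480
c [36. 52.] x 27.0 45.0 y 36.0 66.0 area 401
c [ 36. -94.] x 20.0 48.0 y -105.0 -78.0 area 441
scene
c [  -5. -108.] x -53.0 59.0 y -146.0 -74.0 area 3934
c [46. 43.] x 28.0 58.0 y 19.0 61.0 area 740
c [ 71. -23.] x 68.0 75.0 y -154.0 139.0 area 1471
c [-4. 95.] x -53.0 59.0 y 3.0 139.0 area 6625
```

Run:
```python
import cv2,numpy as np
a=cv2.imread('pics/last_top.png')[165:265,225:385];b=cv2.imread('pics/last_scene.png')[145:245,255:405]
cv2.imwrite('pics/m5.png',np.vstack([cv2.resize(a,(480,300),interpolation=2),cv2.resize(b,(480,320),interpolation=2)[:300]]))
```

```text
(no output)
```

View pics/m5.png

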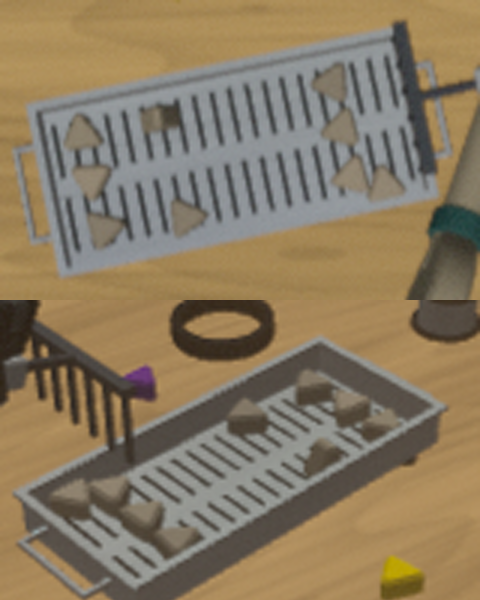

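The view shows all nine stones clear of one another: three at y≈115, four at y≈-95 to -125, and two at (-48,46) and (36,52). The one at (36,52) stands on a side face. A slightly skewed low pass will spread these two through the middle.

Run:
```python
from h import *
a,q=tcp(0,82,70,-10);plan([(a,q,7)],1)
print()
b,_=tcp(0,82,5,-10);plan([(b,q,5)],1,a,q)
print()
c,q2=tcp(0,55,5,-25);d,_=tcp(0,22,5,-25);plan([(c,q2,3),(d,q2,3)],1,b,q)
```

```text
[[1,0.259,-0.016,0.05,-0.0,0.0,0.008],[1,0.258,-0.022,0.05,-0.0,0.0,0.008],[1,0.257,-0.028,0.05,-0.0,0.0,0.008],[1,0.257,-0.034,0.05,-0.0,0.0,0.008],[1,0.256,-0.041,0.05,-0.0,0.0,0.008]]
[[1,0.255,-0.047,0.05,-0.0,0.0,0.008],[1,0.253,-0.053,0.051,-0.0,0.0,0.008]]

[[1,0.0,0.0,0.108,0.0,0.0,0.0],[1,0.0,0.0,0.108,0.0,0.0,0.0],[1,0.0,0.0,0.108,0.0,0.0,0.0],[1,0.0,0.0,0.108,0.0,0.0,0.0],[1,0.0,0.0,0.108,0.0,0.0,0.0]]

[[1,-0.067,-0.041,0.0,0.0,0.0,0.028],[1,-0.07,-0.035,0.0,0.0,0.0,0.028],[1,-0.073,-0.029,0.0,0.0,0.0,0.028],[1,-0.083,0.039,0.0,0.0,0.0,0.0],[1,-0.083,0.039,0.0,0.0,0.0,0.0]]
[[1,-0.083,0.039,0.0,0.0,0.0,0.0]]
```

Call:
arm_command([
  [1,0.259,-0.016,0.05,0,0,0.008],
  [1,0.258,-0.022,0.05,0,0,0.008],
  [1,0.257,-0.028,0.05,0,0,0.008],
  [1,0.257,-0.034,0.05,0,0,0.008],
  [1,0.256,-0.04,0.05,0,0,0.008],
])

```text
time: 17.48
ee_pos: [0.5168, -0.0027, 0.335]
tool_rot: [[-0.054, 0.999, 0.0], [0.999, 0.054, -0.004], [-0.004, 0.0, -1.0]]
wrist_force: [0.8, -0.2, -0.6]
opening: 0.221
grip_force: 59.3
```

Call:
arm_command([
  [1,0.255,-0.047,0.05,0,0,0.008],
  [1,0.253,-0.053,0.05,0,0,0.008],
  [1,0,0,0,0,0,0],
  [1,0,0,0,0,0,0],
])

```text
time: 17.98
ee_pos: [0.5033, 0.0559, 0.3231]
tool_rot: [[-0.005, 1.0, 0.001], [1.0, 0.005, -0.005], [-0.005, 0.001, -1.0]]
wrist_force: [0.9, -0.3, -1.3]
opening: 0.224
grip_force: 59.2
```

Run:
```python
from h import *
s=state();b,q=tcp(0,82,5,-10);print((b-s['ee_pos'])*1e3,s['time'],s['wrist_force']);plan([(b,q,5)],1)
```

```text
[ -0.55287175  -1.0534694  -65.09612215] 17.975 [ 0.88913081 -0.3464793  -1.28751584]
[[1,-0.001,-0.001,0.109,0.0,0.0,-0.0],[1,-0.001,-0.001,0.108,0.0,0.0,-0.0],[1,-0.001,-0.001,0.108,0.0,0.0,-0.0],[1,-0.002,-0.001,0.108,0.0,0.0,-0.0],[1,-0.002,-0.001,0.108,0.0,0.0,-0.0]]
```

Call:
arm_command([
  [1,-0.002,0,0.108,0,0,0],
  [1,-0.002,0,0.108,0,0,0],
  [1,-0.002,0,0.108,0,0,0],
  [1,-0.002,0,0.108,0,0,0],
  [1,-0.002,0,0.1,0,0,0],
])

```text
time: 18.6
ee_pos: [0.5037, 0.0536, 0.258]
tool_rot: [[-0.002, 1.0, 0.001], [1.0, 0.002, -0.005], [-0.005, 0.001, -1.0]]
wrist_force: [-0.6, -1.3, -0.9]
opening: 0.228
grip_force: 59.3
```

Call:
arm_command([
  [1,0,0,0,0,0,0],
  [1,-0.067,-0.04,0,0,0,0.028],
  [1,-0.07,-0.035,0,0,0,0.028],
  [1,-0.073,-0.03,0,0,0,0.028],
  [1,0,0,0,0,0,0],
])

```text
time: 19.23
ee_pos: [0.4889, 0.0294, 0.2596]
tool_rot: [[0.258, 0.966, 0.002], [0.966, -0.258, -0.005], [-0.004, 0.003, -1.0]]
wrist_force: [0.4, 1.0, -1.8]
opening: 0.227
grip_force: 59.2
```

Call:
arm_command([
  [1,-0.083,0.04,0,0,0,0],
  [1,-0.083,0.04,0,0,0,0],
  [1,-0.083,0.04,0,0,0,0],
  [1,0,0,0,0,0,0],
  [1,0.04,-0.02,0,0,0,0],
])

```text
time: 19.85
ee_pos: [0.4941, 0.0021, 0.2592]
tool_rot: [[0.259, 0.966, 0.001], [0.966, -0.259, -0.005], [-0.005, 0.002, -1.0]]
wrist_force: [-0.1, 0.3, -2.1]
opening: 0.224
grip_force: 59.3
```

Call:
arm_command([
  [1,0,0,0,0,0,0],
  [1,0,0,-0.25,0,0,0],
  [1,0,0,-0.4,0,0,0],
  [1,-0.45,0.2,-0.2,0,0,0],
  [1,-0.45,0.2,0,0,0,0],
])

```text
time: 20.48
ee_pos: [0.5131, -0.1131, 0.3643]
tool_rot: [[0.255, 0.967, 0.007], [0.967, -0.255, -0.007], [-0.005, 0.009, -1.0]]
wrist_force: [1.2, -0.8, -1.2]
opening: 0.223
grip_force: 59.4
```

Call:
arm_command([
  [1,-0.45,0.2,0,0,0,0],
  [1,-0.45,0.2,0,0,0,0],
  [1,0,0,0,0,0,0],
])

```text
time: 20.85
ee_pos: [0.5313, -0.2332, 0.3617]
tool_rot: [[0.262, 0.965, 0.002], [0.965, -0.262, -0.007], [-0.007, 0.004, -1.0]]
wrist_force: [0.1, 0.5, -2.4]
opening: 0.225
grip_force: 59.2
```

Run:
```python
from h import *
s=state();print(s['time'],s['ee_pos']);stones('top')
stones('scene')
```

```text
20.85 [ 0.53132434 -0.23324649  0.36167794]
c [-43. 114.] x -58.0 -29.0 y 98.0 125.0 area 462
c [-50.  24.] x -61.0 -35.0 y 9.0 37.0 area 444
c [ -2. 116.] x -18.0 11.0 y 100.0 130.0 area 533
c [ -50. -106.] x -67.0 -28.0 y -133.0 -78.0 area 941
c [ 36. 117.] x 25.0 53.0 y 102.0 132.0 area 495
c [ -3. -94.] x -18.0 12.0 y -104.0 -77.0 area 477
c [ 31. -13.] x 21.0 41.0 y -27.0 1.0 area 408
c [ 36. -94.] x 20.0 48.0 y -105.0 -78.0 area 441
c [ 44. -24.] x 24.0 58.0 y -46.0 -7.0 area 800
c [ 71. -23.] x 68.0 75.0 y -154.0 139.0 area 1471
c [-7. -4.] x -53.0 59.0 y -146.0 139.0 area 11292
```

The spread is good now: y = 114, 116, 117, 24, -13 and four from -93 to -125. The stone at (31,-13) still stands on its side, so I'll tip it over with a light sideways touch high on it, with the rake turned 90°.

Run:
```python
from h import *
a,q=tcp(51,-3,70,-90);print(a);plan([(a,q,9)],1)
```

```text
[0.49394859 0.04187658 0.323     ]
[[1,0.234,-0.098,0.035,0.0,0.0,0.04],[1,0.22,-0.126,0.035,0.0,0.0,0.04],[1,0.202,-0.153,0.035,0.0,0.0,0.04],[1,0.182,-0.177,0.035,0.0,0.0,0.04],[1,0.158,-0.198,0.035,0.0,0.0,0.04]]
[[1,0.132,-0.216,0.035,0.0,0.0,0.04],[1,0.104,-0.231,0.035,0.0,0.0,0.04],[1,0.075,-0.242,0.035,0.0,0.0,0.04],[1,0.044,-0.25,0.036,0.0,0.0,0.04]]
```

Call:
arm_command([
  [1,0.234,-0.098,0.035,0,0,0.04],
  [1,0.22,-0.126,0.035,0,0,0.04],
  [1,0.202,-0.153,0.035,0,0,0.04],
  [1,0.182,-0.177,0.035,0,0,0.04],
  [1,0.158,-0.198,0.035,0,0,0.04],
])

```text
time: 21.58
ee_pos: [0.5093, -0.0758, 0.3403]
tool_rot: [[0.778, 0.628, 0.001], [0.628, -0.778, -0.004], [-0.002, 0.004, -1.0]]
wrist_force: [0.6, -0.6, -1.9]
opening: 0.22
grip_force: 59.3
```

Call:
arm_command([
  [1,0.132,-0.216,0.035,0,0,0.04],
  [1,0.104,-0.231,0.035,0,0,0.04],
  [1,0.075,-0.242,0.035,0,0,0.04],
  [1,0.044,-0.25,0.035,0,0,0.04],
  [1,0,0,0,0,0,0],
])

```text
time: 22.2
ee_pos: [0.4927, 0.0448, 0.3226]
tool_rot: [[0.983, 0.183, -0.001], [0.183, -0.983, -0.004], [-0.001, 0.004, -1.0]]
wrist_force: [0.0, -0.0, -1.6]
opening: 0.223
grip_force: 59.3
```

Run:
```python
from h import *
s=state();b,q=tcp(51,-3,23,-90);print((b-s['ee_pos'])*1e3,s['time'],s['q']);plan([(b,q,5)],1)
c,P,s=snap('wrist','w6');T=np.eye(4);T[:3,:3]=s['tool_rot'];T[:3,3]=s['ee_pos']
im=c['color'][:,:,::-1].copy()
for z in(.02,.05):
  for v in [(-65,150),(65,150),(65,-100),(-65,-100)]: cv2.circle(im,tuple(int(i) for i in proj(c,[tray(v[0]/1e3,v[1]/1e3,z)],P)[0]),3,(0,0,255),1)
cv2.circle(im,tuple(int(i) for i in proj(c,[tray(.031,-.013,.04)],P)[0]),4,(0,255,0),1)
cv2.imwrite('pics/w6.png',im)
```

```text
[  1.29672179  -2.89715811 -46.6477272 ] 22.2 [-0.04852281  0.2195587   1.80148167 -0.0045526   1.12105893  1.34034601]
[[1,0.001,0.005,0.078,0.0,0.0,0.0],[1,0.001,0.005,0.078,0.0,0.0,0.0],[1,0.001,0.005,0.078,0.0,0.0,0.0],[1,0.001,0.005,0.078,0.0,0.0,0.0],[1,0.001,0.005,0.078,0.0,0.0,0.0]]
```

View pics/w6.png

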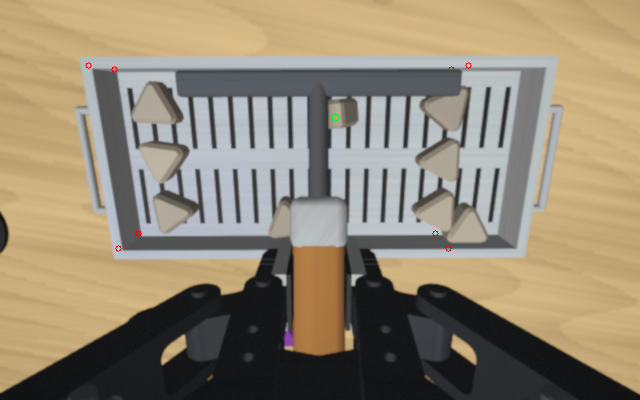

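The stone's ridge is at about y=-16 and clear of the bar, with one tine lined up on it. I'll descend to 23 mm above the bed and nudge.

Call:
arm_command([
  [1,0.001,0.008,0.078,0,0,0],
  [1,0.001,0.008,0.078,0,0,0],
  [1,0.001,0.008,0.078,0,0,0],
  [1,0.001,0.008,0.078,0,0,0],
  [1,0.001,0.008,0.07,0,0,0],
])

```text
time: 22.88
ee_pos: [0.496, 0.0366, 0.2762]
tool_rot: [[0.984, 0.177, 0.001], [0.177, -0.984, -0.005], [-0.0, 0.005, -1.0]]
wrist_force: [-0.1, 0.1, -0.9]
opening: 0.223
grip_force: 59.3
```

Call:
arm_command([
  [1,0,0,0,0,0,0],
  [1,-0.06,0,0,0,0,0],
  [1,-0.12,0,0,0,0,0],
  [1,-0.1,0,0,0,0,0],
  [1,0,0,0,0,0,0],
])

```text
time: 23.5
ee_pos: [0.4614, 0.0308, 0.2773]
tool_rot: [[0.984, 0.177, 0.0], [0.177, -0.984, -0.005], [-0.0, 0.005, -1.0]]
wrist_force: [0.1, 0.3, -1.2]
opening: 0.225
grip_force: 59.4
```

Call:
arm_command([
  [1,0,0,-0.3,0,0,0],
  [1,0,0,-0.3,0,0,0],
  [1,-0.15,0.4,-0.1,0,0,0],
  [1,-0.15,0.45,0,0,0,0],
  [1,-0.15,0.45,0,0,0,0],
])

```text
time: 24.12
ee_pos: [0.4372, -0.1331, 0.3625]
tool_rot: [[0.984, 0.179, 0.003], [0.179, -0.984, -0.006], [0.002, 0.006, -1.0]]
wrist_force: [1.0, -0.1, -2.4]
opening: 0.223
grip_force: 59.4
```

Call:
arm_command([
  [1,0,0.45,0,0,0,0],
  [1,0,0,0,0,0,0],
])

```text
time: 24.38
ee_pos: [0.4478, -0.1885, 0.3624]
tool_rot: [[0.985, 0.173, 0.003], [0.173, -0.985, -0.007], [0.002, 0.008, -1.0]]
wrist_force: [-0.4, -0.1, -1.9]
opening: 0.222
grip_force: 59.6
```

Run:
```python
from h import *
s=state();print(s['time'],s['ee_pos']);stones('top')
```

```text
24.375 [ 0.44781286 -0.1885377   0.36238683]
c [-44. 114.] x -58.0 -29.0 y 99.0 125.0 area 461
c [-50.  24.] x -62.0 -35.0 y 9.0 37.0 area 444
c [ -2. 116.] x -18.0 11.0 y 100.0 130.0 area 527
c [ -49. -106.] x -67.0 -28.0 y -133.0 -78.0 area 971
c [ 11. -16.] x -4.0 23.0 y -27.0 -0.0 area 433
c [ 36. 117.] x 25.0 53.0 y 102.0 132.0 area 492
c [ -3. -94.] x -18.0 12.0 y -104.0 -77.0 area 486
c [ 36. -94.] x 20.0 48.0 y -106.0 -78.0 area 444
```

All nine stones now lie flat in one layer; the tipped one is at (11,-16). Next I'll take the rake back to its original spot and lay it down.

Run:
```python
from h import *
e=np.array([.5235,-.3948,.1835]);q=rakeR(59,-24);a=e+[0,0,.13]
q=R.from_matrix([[0.48,.85,.216],[.771,-.527,.358],[.418,-.005,-.908]])
plan([(a,q,9)],1);print();plan([(e+[0,0,.01],q,4),(e,q,1)],1,a,q)
```

```text
[[1,0.036,0.202,0.046,0.007,0.014,-0.029],[1,0.015,0.205,0.043,0.007,0.014,-0.029],[1,-0.005,0.207,0.039,0.007,0.014,-0.029],[1,-0.026,0.206,0.034,0.007,0.014,-0.029],[1,-0.046,0.203,0.028,0.007,0.014,-0.029]]
[[1,-0.066,0.199,0.021,0.007,0.014,-0.029],[1,-0.084,0.192,0.013,0.007,0.014,-0.029],[1,-0.102,0.184,0.005,0.007,0.014,-0.029],[1,-0.119,0.174,-0.004,0.007,0.014,-0.029]]

[[1,-0.105,0.001,0.227,0.0,0.0,0.0],[1,-0.105,0.001,0.227,0.0,0.0,0.0],[1,-0.105,0.001,0.227,0.0,0.0,0.0],[1,-0.105,0.001,0.227,0.0,0.0,0.0],[1,-0.035,0.0,0.076,0.0,0.0,0.0]]
```

Call:
arm_command([
  [1,0.036,0.202,0.046,0.007,0.014,-0.029],
  [1,0.015,0.205,0.043,0.007,0.014,-0.029],
  [1,-0.005,0.207,0.04,0.007,0.014,-0.029],
  [1,-0.026,0.206,0.034,0.007,0.014,-0.029],
  [1,-0.046,0.203,0.028,0.007,0.014,-0.029],
])

```text
time: 25.05
ee_pos: [0.4901, -0.2995, 0.3345]
tool_rot: [[0.782, 0.603, 0.157], [0.577, -0.796, 0.182], [0.235, -0.052, -0.971]]
wrist_force: [0.8, 0.4, -1.9]
opening: 0.224
grip_force: 59.6
```

Call:
arm_command([
  [1,-0.066,0.2,0.02,0.007,0.014,-0.029],
  [1,-0.084,0.192,0.013,0.007,0.014,-0.029],
  [1,-0.102,0.184,0.005,0.007,0.014,-0.029],
  [1,-0.12,0.174,-0.004,0.007,0.014,-0.029],
  [1,0,0,0,0,0,0],
])

```text
time: 25.68
ee_pos: [0.5241, -0.3937, 0.3115]
tool_rot: [[0.487, 0.849, 0.204], [0.77, -0.528, 0.359], [0.413, -0.018, -0.911]]
wrist_force: [0.7, -0.4, -2.5]
opening: 0.219
grip_force: 59.6
```

Run:
```python
from h import *
s=state();print(s['time'],s['ee_pos'],s['tool_rot'],s['wrist_force'])
e=np.array([.5235,-.3948,.1835])
q=R.from_matrix([[0.48,.85,.216],[.771,-.527,.358],[.418,-.005,-.908]])
plan([(e+[0,0,.01],q,5)],1)
```

```text
25.675 [ 0.52407349 -0.39367351  0.31151115] [[ 0.48669182  0.84936245  0.20424128]
 [ 0.76988891 -0.52751794  0.35915998]
 [ 0.41279794 -0.01755713 -0.9106534 ]] [ 0.69325616 -0.35377782 -2.47785128]
[[1,-0.083,0.004,0.178,-0.001,0.0,-0.0],[1,-0.083,0.003,0.178,-0.001,0.0,-0.0],[1,-0.084,0.003,0.178,-0.001,0.0,-0.0],[1,-0.084,0.002,0.178,-0.001,0.0,-0.0],[1,-0.084,0.002,0.178,-0.001,0.0,-0.0]]
```

Call:
arm_command([
  [1,-0.083,0.004,0.178,-0.001,0,0],
  [1,-0.083,0.003,0.178,-0.001,0,0],
  [1,-0.084,0.003,0.178,-0.001,0,0],
  [1,-0.084,0.002,0.178,-0.001,0,0],
  [1,-0.084,0.002,0.178,-0.001,0,0],
])

```text
time: 26.3
ee_pos: [0.5232, -0.3926, 0.1949]
tool_rot: [[0.485, 0.847, 0.218], [0.771, -0.532, 0.351], [0.413, -0.002, -0.911]]
wrist_force: [0.1, -0.7, -1.4]
opening: 0.223
grip_force: 59.8
```

Call:
arm_command([
  [1,0,0,0,0,0,0],
  [1,-0.018,0,0.038,0,0,0],
  [1,-0.014,0,0.03,0,0,0],
  [1,0,0,0,0,0,0],
])

```text
time: 26.8
ee_pos: [0.523, -0.3949, 0.1862]
tool_rot: [[0.485, 0.846, 0.219], [0.771, -0.532, 0.35], [0.413, -0.001, -0.911]]
wrist_force: [-0.0, 0.3, -1.6]
opening: 0.219
grip_force: 59.5
```

Call:
arm_command([
  [1,-0.009,0,0.019,0,0,0],
  [1,0,0,0,0,0,0],
  [0.2,0,0,0,0,0,0],
  [-0.5,0,0,0,0,0,0],
  [-1,0,0,0,0,0,0],
])

```text
time: 27.42
ee_pos: [0.5229, -0.395, 0.1834]
tool_rot: [[0.485, 0.846, 0.219], [0.77, -0.533, 0.35], [0.413, -0.001, -0.911]]
wrist_force: [-0.4, -0.0, 0.4]
opening: 0.812
grip_force: 0.0
```

Call:
arm_command([
  [-1,0,0,0,0,0,0],
  [-1,0,0,0,0,0,0],
  [-1,0,0,-0.2,0,0,0],
  [-1,0,0,-0.35,0,0,0],
  [-1,0,0,-0.4,0,0,0],
])

```text
time: 28.05
ee_pos: [0.4977, -0.4349, 0.2875]
tool_rot: [[0.486, 0.847, 0.218], [0.77, -0.532, 0.352], [0.414, -0.003, -0.91]]
wrist_force: [0.9, 0.8, -0.6]
opening: 0.996
grip_force: 0.0
```

Call:
arm_command([
  [-1,0,0,-0.4,0,0,0],
  [-1,-0.3,0.2,-0.3,0,0,0],
  [-1,-0.3,0.2,-0.3,0,0,0],
  [-1,0,0,0,0,0,0],
  [-1,0,0,0,0,0,0],
])

```text
time: 28.68
ee_pos: [0.4772, -0.5578, 0.3658]
tool_rot: [[0.486, 0.846, 0.218], [0.77, -0.533, 0.352], [0.414, -0.003, -0.91]]
wrist_force: [-0.3, 0.2, -1.0]
opening: 1.002
grip_force: 0.0
```

Run:
```python
from h import *
c0=cv2.imread('pics/top0.png').astype(int);s=state();print(s['time'],s['opening']);stones('top')
c1=cv2.imread('pics/last_top.png').astype(int)
D=(np.abs(c1-c0).max(2)>40).astype(np.uint8)
n,l,st,ce=cv2.connectedComponentsWithStats(D)
for i in range(1,n):
    if st[i,4]>12: print(st[i],ce[i].round())
# rake butt/handle mask in both
for a in(c0,c1):
    r=a[150:245,400:535];m=((r[:,:,2]-r[:,:,0])>85)&(r[:,:,1]<110);ys,xs=np.nonzero(m);print(len(xs),xs.mean()+400,ys.mean()+150)
    d=(r.max(2)<75);ys,xs=np.nonzero(d);print(len(xs),xs.mean()+400,ys.mean()+150)
```

```text
28.675 1.0018962052963265
c [-44. 114.] x -58.0 -29.0 y 99.0 125.0 area 461
c [-50.  24.] x -61.0 -35.0 y 9.0 37.0 area 438
c [ -2. 116.] x -18.0 11.0 y 102.0 130.0 area 527
c [ -50. -106.] x -67.0 -28.0 y -133.0 -79.0 area 959
c [ 11. -16.] x -4.0 23.0 y -28.0 -0.0 area 442
c [ 36. 117.] x 25.0 53.0 y 102.0 130.0 area 476
c [ -3. -94.] x -18.0 12.0 y -104.0 -77.0 area 477
c [ 36. -94.] x 20.0 50.0 y -105.0 -78.0 area 444
[ 549  175   91   72 3373] [602. 214.]
[331 186  10  12  63] [336. 192.]
[410 193   7   4  13] [413. 195.]
[268 198  11  12  75] [274. 204.]
[332 201  12  11  69] [338. 207.]
[269 213  13  13  93] [276. 220.]
[339 217  13  15  57] [346. 224.]
[273 231  12  12  70] [279. 237.]
[292 230  11  12  57] [297. 235.]
[  248   280   392   120 16362] [484. 348.]
[498 316  51  37 948] [524. 335.]
[439 378   8   4  13] [442. 379.]
[296 380  59  14 105] [326. 385.]
[  0 387  28  13 250] [ 14. 394.]
[303 394  25   6  53] [313. 396.]
497 484.6619718309859 210.52313883299797
227 430.9295154185022 179.5286343612335
516 484.7015503875969 211.40116279069767
209 432.0861244019139 179.22966507177034
```

```bash
python3 -c "
from bench import finish_job
print(finish_job())"
```

```text
the job is handed in; nothing more can be done
None
```

I raked the nine stones into one flat layer over the tray (three at the heap end, two in the middle third, four at the far end) and laid the rake back on the bench where it started. The last top view showed nothing else moved, and I handed the job in at about 29 s; no verdict came back.

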